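# Nest the casting formers and hold them down for the pour

### The arm

A 6-joint arm with a two-finger parallel gripper is mounted at the origin on a cart in front of the work surface, level with it; the furniture and walls round the work are solid. World frame = base frame: x ahead of the robot, y to its left, z up, the work surface at z = 0. Lengths are in m, angles in degrees, forces in N, time in s.
With the tool pointing down it reaches from about 0.35 to 0.875 m from the base axis. Payload 4.2 kg.
Tool frame: the origin (TCP) lies between the finger pads; the fingertips stand 19 mm ahead of it and the grasp point (between the pads) is the TCP; z points along the fingers, y is the line along which they close (so a half turn about z gives the same grasp; the last joint's range is limited). The gripper opens to 87 mm and grips with 3 to 60 N. Pads are 19 mm wide; open, the fingers measure 117 mm over their backs; the gripper's body (75 mm by 190 mm) begins 51 mm behind the grasp point.
Start: joints at [91.077, 22.042, 0.453, 0, -68.411, -14.817], TCP at [0.148, 0.607, 0.242] pointing down, gripper open.
Joint ranges: [-179.83, 179.83], [-69.29, 118.12], [-61.27, 80.66], [-181.25, 117.63], [-171.15, -9.14], [-177.46, 177.46]. Speed limits (degrees/s): [159.86, 159.86, 180, 180, 180, 180].

### API

Orientations are given as a 3x3 rotation matrix whose columns are the frame's x, y, z axes.
In Python, from station import r gives the robot as it stands.
- The arm moves only by the tool drive_tool, never from a script. Its argument "steps" is one flat list of numbers, 7 for each row, row after row: the turn, a rotation vector about the tool's x, y, z in rad, then the shift along the tool's x, y, z in m, then the opening, from 0 (shut) to 1 (fully open). A call has 1 to 10 rows; each row shifts and turns the commanded pose from where the row before left it, along the tool's axes as they then stand; what a row does not reach is not made up. A row lasts 1/12 s, in which the tool goes at most 41.7 mm and 7.16 degrees, less where a joint would pass 70% of its speed; a pose out of reach is approached as far as the arm can. A call is refused whole if a number of a shift passes 0.0417 or a number of a turn 0.125, either way. A call with a gripper value outside its range is refused whole. The fingers move at their own pace and stop on an object; the grip force is fixed at half the most. Time passes only in rows, so rows that do not move let the fingers close. It gives the time, the measured TCP pose, the force, the opening and the grip force at its end, in the units of the state.
- r.sense(): the state, without advancing time (a new reading comes with each control period).
- r.capture(name): name is "scene" or "top" or "wrist"; returns the picture (384x512x3 uint8, blue, green, red); there is no depth.
- r.camera_params(name): a dict with "camera_matrix" (3x3 intrinsics, pixels), "k1" (the pictures are not rectified: a ray, as slopes to the right and down, at radius r is drawn at 1 + k1 r^2 times it, then the intrinsics apply), "extrinsics" (4x4, takes a point from world to camera coordinates). Camera axes: x right, y down, z forward; pixel columns grow to the right and rows downward; lengths in m; the calibration is good to about 2 mm. A picture is of the moment at which its call begins: read the wrist's pose just before it. camera_params takes no time and is no camera call; for the wrist camera it gives the pose at the moment of the call.
- r.finish_job(): hands the job in; it is judged then, once.
The state is a dict: "time_s": time; "joints": joint angles; "joint_velocities": joint speeds; "effort": joint torques, N m; "tcp_pos": TCP position; "ee_rot": TCP orientation; "wrist_force": force on the tool from outside, world axes, zero at the start; "moment": the same for the moment, N m; "gripper_width": opening from 0.0 (shut) to 1.0 (fully open); "gripper_force": force on a finger pad.
Only numpy, scipy, OpenCV 4.12 (cv2) and the standard library are available. Lean on these libraries where they do the work, as an engineer would, in place of code of your own. Each camera call takes 0.05 s, during which the arm holds its last target. There are 200 camera calls.

### The job

Set up the double-wall casting ready to pour: stand the wide former in the round casting pan and the narrow, taller former inside the wide one, each upright and dropped fully into the locating ring on the floor below it. With the nest complete, swing the sprung hold-down arm over by its cross handle, so that its rubber cone presses into the mouth of the narrow former and stops the nest floating, until the spring plunger is pushed in about half of its 14 mm stroke (to the ring marked round its stem), and finish while still holding the arm down there. Do not disturb the two bisque cups that stand by.

Things in the scene. Friction and masses are not known exactly. Their poses are not given: they have to be found in the camera images.
- stand: fixed casting stand: grey base 300 x 150 x 12 mm with a round aluminium casting pan at one end, the hold-down arm's hinge bracket (137 mm high) at the other. Origin: underside of the base, below the pan's centre; z up, x from the pan towards the bracket, 150 mm away. Pan: 131 mm across the rim, 112 mm inside at the floor, rim 54 mm above the table
- pan_seat (a point): centre of the pan's floor, 18 mm above the table. A locating ring 4 mm high, 66 mm inside and 77 mm outside, stands on the floor round it; the foot of the wide former (58 mm, chamfered to 60) drops inside it with about 3 mm of room all round
- hinge (a point): middle of the hold-down arm's hinge pin, 120 mm above the table; the pin runs along the stand's y
- wide_former: loose pale plastic beaker, open at the top, 68 mm tall, outside 60 mm at the foot widening to 65 mm and to 68 mm at the 8 mm rim band, wall 3.5 mm, 0.11 kg. Origin: centre of its underside; z up. Its floor is 5 mm thick; on it stands a locating ring 4 mm high, 44.6 mm inside, for the foot of the narrow former
- narrow_former: loose pale plastic beaker, open at the top, 100 mm tall, outside 39 mm at the foot widening to 44 mm and to 46 mm at the 8 mm rim band, wall 3.5 mm, 0.09 kg. Origin: centre of its underside; z up. Seated in the wide former its underside is 5 mm above that one's underside and its rim stands 37 mm above that one's rim
- narrow_mouth (a point): centre of the narrow former's mouth (39 mm inside), level with its rim
- hold_arm (a joint): angle of the arm (rad): 0 standing up, leaning slightly away from the pan, where a spring returns it when let go; 1.66 level over the pan, cone straight down; 1.9 stop. Turns about the stand's y through the hinge; growing, the handle swings over towards the pan and down. On the nest the cone meets the mouth near 1.61. The handle asks up to 10 N
- grip_a (a point): grip point on the cross handle (round steel bar, 15 mm thick, 136 mm long, parallel to the hinge pin), 43 mm from its middle towards the stand's +y, 225 mm from the hinge axis. Arm up: about 335 mm above the table; arm level: 45 mm above the hinge, 70 mm past the pan's centre. Moves with the arm; the bar can turn between finger pads
- grip_b (a point): the same grip point on the other half of the cross handle, 43 mm from its middle towards the stand's -y
- cone_tip (a point): centre of the flat lower end of the rubber cone (24 mm across, widening to 54 mm over 24 mm of height) on the plunger; with the arm level it points straight down over the pan's centre
- plunger (a joint): how far the spring plunger that carries the cone is pushed into its dark steel sleeve on the arm, 0 (spring out) to 0.014 m (bottomed); about 3 N to start it, then 0.7 N per mm. 20 mm of the bright 12 mm stem show when it is out; a thin dark ring round the stem reaches the sleeve's mouth at half stroke, 7 mm
- bisque_cup_0: unglazed beige cup, 68 mm wide, 62 mm tall, standing by; origin under its centre
- bisque_cup_1: unglazed beige cup, 62 mm wide, 55 mm tall, standing by; origin under its centre
Things that resemble listed ones, but are neither listed nor needed, are in the scene too. Leave any orange look-alike of the narrow_former alone. What is shaped like the wide_former but green is not meant.

How it is judged:
By the outcome, as a careful person would: the job done as asked, in the order asked, and still so for the second after the job is handed in, while the arm keeps its last pose, push and grip.
It also fails if it takes over 70 s, if anything falls off the work surface, if the arm or the gripper's body presses on something with over 40 N, if the wrist force passes 120 N, or if a joint passes its speed limit or range.

## Working session

There is one attempt and no reset: what is moved stays moved. The work goes in short steps, Python scripts to look and compute and a tool call to move; the robot and the scene stay as the last step left them, time stands still between calls to the robot, and variables do not carry over. Pictures are saved under pics/ and viewed, at most 10 in all, crops included, and the job is handed in when it is done.

Besides the shell and the picture viewer there is one more tool, called after "Request:" as name(argument=value, ...) on one line, values as JSON. drive_tool: Moves the arm, as the interface text tells. Its arguments: {"type":"object","properties":{"steps":{"type":"array"}},"required":["steps"]}

```bash
mkdir -p pics; ls; python3 - <<'E'
from station import r
import cv2,numpy as np
s=r.sense();print(s)
for n in ("scene","top"):
    im=r.capture(n);cv2.imwrite(f"pics/{n}0.png",im)
    p=r.camera_params(n);print(n,p)
a=cv2.imread("pics/scene0.png");b=cv2.imread("pics/top0.png")
E
```

```text
pics
{'time_s': 0.0, 'joints': array([ 9.10754526e+01,  2.20919810e+01,  3.80841907e-01, -2.94212223e-02,
       -6.84132132e+01, -1.48173956e+01]), 'joint_velocities': array([ 0.02883399,  0.03828394, -0.0193415 ,  0.14299366,  0.04679071,
       -0.11266031]), 'effort': array([-1.06354216e-04, -3.90660775e+01,  1.87410468e+01,  4.22015369e+00,
        1.10182186e-02, -1.95042221e-04]), 'tcp_pos': array([0.14830409, 0.60656977, 0.24045287]), 'ee_rot': array([[ 9.71330485e-01, -2.37732827e-01, -4.36662321e-04],
       [-2.37733210e-01, -9.71328046e-01, -2.17889033e-03],
       [ 9.38514000e-05,  2.22023174e-03, -9.99997531e-01]]), 'wrist_force': array([0.21067067, 0.40513546, 0.15455403]), 'moment': array([ 0.01745924, -0.00466294,  0.01227702]), 'gripper_force': 0.0, 'gripper_width': 1.000661461221808}
scene {'camera_matrix': array([[348.75421061,   0.        , 255.78354344],
       [  0.        , 348.75421061, 196.46664082],
       [  0.        ,   0.        ,   1.        ]]), 'k1': 0.02993788353402531, 'extrinsics': array([[ 0.68115077, -0.73204058, -0.01225636, -0.32130817],
       [-0.49236816, -0.44562198, -0.74765944,  0.46551997],
       [ 0.54185535,  0.51530344, -0.66396923,  0.89116643],
       [ 0.        ,  0.        ,  0.        ,  1.        ]])}
top {'camera_matrix': array([[408.04233566,   0.        , 251.19787349],
       [  0.        , 408.04233566, 193.98117276],
       [  0.        ,   0.        ,   1.        ]]), 'k1': -0.10246560937251356, 'extrinsics': array([[-0.02143486, -0.99956288,  0.02036186,  0.0730585 ],
       [-0.99110383,  0.01856882, -0.13178921,  0.56811716],
       [ 0.13135351, -0.0230056 , -0.99106861,  1.22094363],
       [ 0.        ,  0.        ,  0.        ,  1.        ]])}
```

View pics/scene0.png

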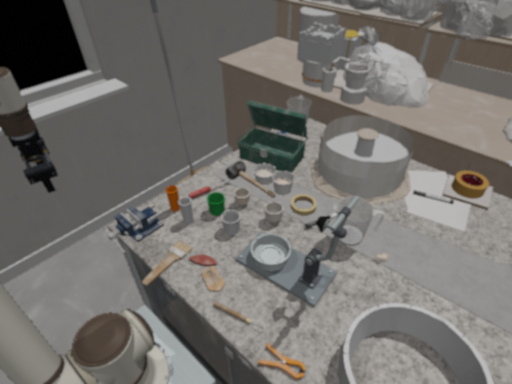

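View pics/top0.png

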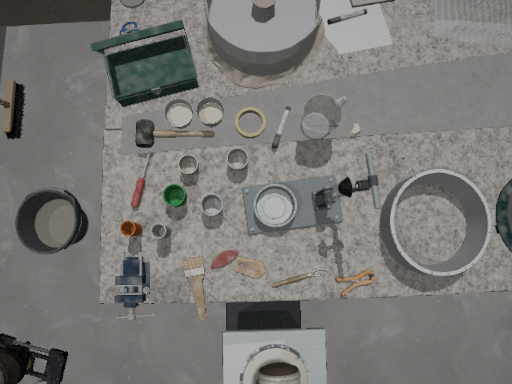

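The scene shows the stand with its pan at top (275,206), and the hinge and arm at (322,197)–(375,180).

Candidates in the top picture:
- **Wide former:** pale (212,205); green (175,196) is the decoy; beige cups at (188,164) and (237,158); jars at (180,114) and (210,110).
- **Narrow former:** pale (159,231); orange (130,228) is the look-alike.

I choose (212,205) and (159,231), and will check them in one crop.

```bash
cat > h.py <<'E'
from station import r
import cv2,numpy as np
def cam(n):
    p=r.camera_params(n);return p['camera_matrix'],p['k1'],p['extrinsics']
def proj(n,P,c=None):
    K,k,E=c or cam(n);P=np.atleast_2d(P)
    q,_=cv2.projectPoints(P.astype(float),cv2.Rodrigues(E[:3,:3])[0],E[:3,3],K,np.array([k,0,0,0.]));return q[:,0]
def ray(n,uv,c=None):
    K,k,E=c or cam(n)
    d=cv2.undistortPoints(np.array([[uv]],float),K,np.array([k,0,0,0.]))[0,0]
    R=E[:3,:3];return -R.T@E[:3,3],R.T@np.array([d[0],d[1],1])
def at(n,uv,z,c=None):
    o,d=ray(n,uv,c);return o+d*(z-o[2])/d[2]
E
python3 - <<'E'
from h import *
a=cv2.imread("pics/scene0.png");b=cv2.imread("pics/top0.png")
A=cv2.resize(a[175:300,155:355],(800,500),interpolation=3)
B=cv2.resize(b[140:260,110:400],(800,331),interpolation=3)
cv2.imwrite("pics/c1.png",A);cv2.imwrite("pics/c2.png",B)
for nm,uv,z in [("wide rim",(212,203),.068),("narrow rim",(159,230),.1),("pan rim",(275,204),.054),("cupA",(188,162),.06),("cupB",(237,156),.06),("green",(175,194),.068),("orange",(130,227),.1)]:
    print(nm,at("top",uv,z).round(3))
E
```

```text
wide rim [0.54  0.18  0.068]
narrow rim [0.461 0.332 0.1  ]
pan rim [ 0.535 -0.01   0.054]
cupA [0.669 0.253 0.06 ]
cupB [0.685 0.103 0.06 ]
green [0.57  0.291 0.068]
orange [0.471 0.417 0.1  ]
```

View pics/c1.png

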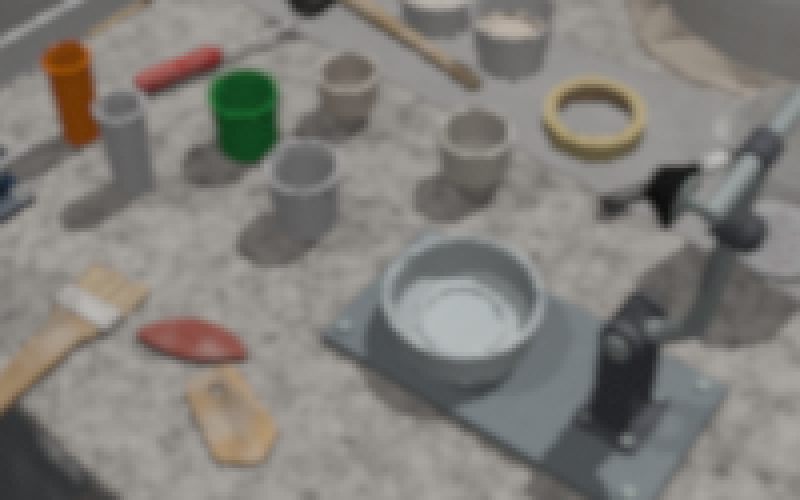

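View pics/c2.png

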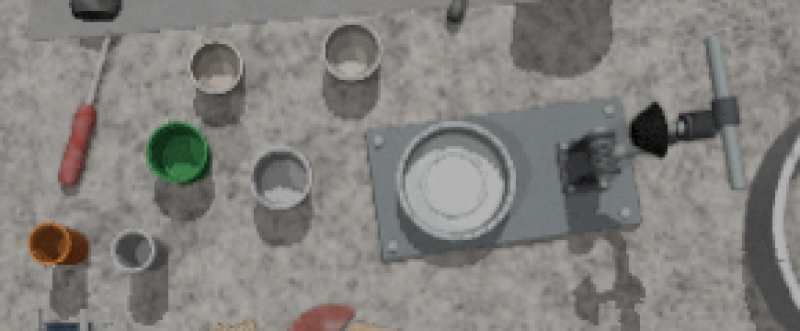

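The crop confirms it. The pale wide beaker is at c1 (305,190), the pale tall narrow one at c1 (125,145), and the two beige cups at c1 (348,90) and (475,150) stay put. The arm is up, leaning away from the pan. Moving over the wide former now.

Request:
drive_tool(steps=[0, 0, 0, 0.034, 0.023, 0, 1, 0, 0, 0, 0.034, 0.023, 0, 1, 0, 0, 0, 0.034, 0.023, 0, 1, 0, 0, 0, 0.034, 0.023, 0, 1, 0, 0, 0, 0.034, 0.023, 0, 1, 0, 0, 0, 0.034, 0.023, 0, 1, 0, 0, 0, 0.034, 0.023, 0, 1, 0, 0, 0, 0.034, 0.023, 0, 1, 0, 0, 0, 0.034, 0.023, 0, 1, 0, 0, 0, 0.034, 0.023, 0, 1])

```text
time_s: 0.93
tcp_pos: [0.4248, 0.301, 0.2414]
ee_rot: [[0.971, -0.237, -0.0], [-0.237, -0.971, -0.0], [-0.0, 0.0, -1.0]]
wrist_force: [-0.1, 1.6, 0.6]
gripper_width: 1.001
gripper_force: 0.0
```

Request:
drive_tool(steps=[0, 0, 0, 0.034, 0.023, 0, 1, 0, 0, 0, 0.034, 0.023, 0, 1, 0, 0, 0, 0.034, 0.023, 0, 1, 0, 0, 0, 0.034, 0.023, 0, 1, 0, 0, 0.12, 0, 0, 0, 1, 0, 0, 0.12, 0, 0, 0, 1, 0, 0, 0.12, 0, 0, 0, 1, 0, 0, 0.12, 0, 0, 0, 1, 0, 0, 0.12, 0, 0, 0, 1, 0, 0, 0.12, 0, 0, 0, 1])

```text
time_s: 1.77
tcp_pos: [0.5341, 0.181, 0.241]
ee_rot: [[0.568, -0.823, -0.001], [-0.823, -0.568, -0.0], [-0.0, 0.001, -1.0]]
wrist_force: [0.1, -0.0, 0.3]
gripper_width: 0.999
gripper_force: 0.0
```

Request:
drive_tool(steps=[0, 0, 0.12, 0, 0, 0, 1, 0, 0, 0.12, 0, 0, 0, 1, 0, 0, 0.12, 0, 0, 0, 1, 0, 0, 0.12, 0, 0, 0, 1, 0, 0, 0, 0, 0, 0, 1, 0, 0, 0, 0, 0, 0, 1])

```text
time_s: 2.27
tcp_pos: [0.5341, 0.1812, 0.2412]
ee_rot: [[0.134, -0.991, -0.001], [-0.991, -0.134, -0.0], [0.0, 0.001, -1.0]]
wrist_force: [-0.7, -0.1, 0.2]
gripper_width: 0.996
gripper_force: 0.0
```

```bash
python3 - <<'E'
from h import *
s=r.sense();print(s['time_s'],s['joints'].round(1),s['tcp_pos'].round(4),s['ee_rot'].round(3).tolist())
c=cam("wrist");im=r.capture("wrist");cv2.imwrite("pics/w1.png",im)
R=s['ee_rot'];E=c[2];cp=-E[:3,:3].T@E[:3,3]
print("cam in tool",(R.T@(cp-s['tcp_pos'])).round(3),(E[:3,:3]@R).round(2).tolist(),c[0][0,0],c[1])
print("proj wide",proj("wrist",[[.54,.18,.068],[.535,-.01,.054],[.54,.18,.0]],c).round())
def tp(x,y): return (x/2.759+110,y/2.759+140)
L=at("top",tp(376,196),.012);Q=at("top",tp(632,162),.012);d=Q-L
print(L,Q,np.linalg.norm(d),np.degrees(np.arctan2(d[1],d[0])))
print("ring",at("top",tp(452,184),.02),"wide",at("top",tp(282,178),.068), "nar",at("top",tp(135,250),.1))
cv2.imwrite("pics/w1.png",im)
E
```

```text
2.2667 [ 35.2  16.2  -8.3  -0.  -65.6 -27.5] [0.5341 0.1812 0.2412] [[0.134, -0.991, -0.001], [-0.991, -0.134, -0.0], [0.0, 0.001, -1.0]]
cam in tool [ 0.074 -0.    -0.142] [[-0.0, 1.0, -0.0], [-0.96, -0.0, -0.27], [-0.27, -0.0, 0.96]] 276.6504760146858 -0.04782854208543422
proj wide [[248. 181.]
 [276.   6.]
 [249. 170.]]
[0.51926151 0.07757796 0.012     ] [ 0.55241532 -0.21703906  0.012     ] 0.2964765770080779 -83.5794082449019
ring [ 0.53043869 -0.00842491  0.02      ] wide [0.53573379 0.17970176 0.068     ] nar [0.45910941 0.33261728 0.1       ]
```

View pics/w1.png

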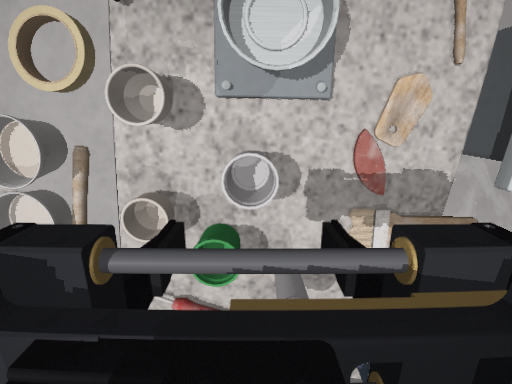

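The wrist picture shows the wide former's rim at (250,180), the pan at (277,15), the cups at (139,95) and (147,220), and green at (217,255). This agrees with the top camera: wide at (0.537, 0.180). Descending to grip it.

Request:
drive_tool(steps=[0, 0, 0, 0.002, -0.003, 0.035, 1, 0, 0, 0, 0, 0, 0.035, 1, 0, 0, 0, 0, 0, 0.035, 1, 0, 0, 0, 0, 0, 0.035, 1, 0, 0, 0, 0, 0, 0.025, 1, 0, 0, 0, 0, 0, 0.013, 1, 0, 0, 0, 0, 0, 0, 1, 0, 0, 0, 0, 0, 0, 0.7, 0, 0, 0, 0, 0, 0, 0.7, 0, 0, 0, 0, 0, 0, 0.7])

```text
time_s: 3.15
tcp_pos: [0.5385, 0.1803, 0.0652]
ee_rot: [[0.132, -0.991, 0.003], [-0.991, -0.132, 0.002], [-0.001, -0.003, -1.0]]
wrist_force: [0.5, 0.5, 1.5]
gripper_width: 0.853
gripper_force: 0.0
```

Request:
drive_tool(steps=[0, 0, 0, 0, 0, 0, 0.7, 0, 0, 0, 0, 0, 0, 0.7, 0, 0, 0, 0, 0, 0, 0.7, 0, 0, 0, 0, 0, 0, 0.7])

```text
time_s: 3.48
tcp_pos: [0.5382, 0.1801, 0.065]
ee_rot: [[0.131, -0.991, 0.002], [-0.991, -0.131, 0.001], [-0.001, -0.002, -1.0]]
wrist_force: [-1.2, 0.1, 6.3]
gripper_width: 0.77
gripper_force: 31.2
```

Request:
drive_tool(steps=[0, 0, 0, 0, 0, -0.02, 0.7, 0, 0, 0, 0, 0, -0.03, 0.7, 0, 0, 0, 0, 0, -0.03, 0.7, 0, 0, 0, 0, 0, -0.02, 0.7, 0, 0, 0, 0.03, 0, 0, 0.7, 0, 0, 0, 0.03, 0, 0, 0.7, 0, 0, 0, 0.03, 0, 0, 0.7, 0, 0, 0, 0.01, 0, 0, 0.7, 0, 0, 0, 0, 0, 0, 0.7, 0, 0, 0, 0, 0, 0, 0.7])

```text
time_s: 4.32
tcp_pos: [0.5505, 0.0802, 0.1633]
ee_rot: [[0.129, -0.992, -0.0], [-0.992, -0.129, 0.0], [-0.0, 0.0, -1.0]]
wrist_force: [0.1, 0.2, -1.1]
gripper_width: 0.771
gripper_force: 31.4
```

```bash
python3 - <<'E'
from h import *
s=r.sense();print(s['time_s'],s['tcp_pos'].round(4),s['gripper_width'])
c=cam("wrist");im=r.capture("wrist");cv2.imwrite("pics/w2.png",im)
import pickle;pickle.dump(c,open("w2.pkl","wb"))
u=proj("wrist",[[.5325,-.009,.054]],c)[0];print(u)
v=im.copy()
for z,rad,col in((.054,.0655,(0,0,255)),(.022,.033,(0,255,0)),(.018,.056,(255,0,0))):
    t=np.linspace(0,6.28,60);P=np.c_[.5325+rad*np.cos(t),-.009+rad*np.sin(t),0*t+z]
    cv2.polylines(v,[proj("wrist",P,c).round().astype(int)],True,col,1)
x0=int(max(0,u[0]-130));y0=int(max(0,u[1]-110))
k=np.hstack([a[y0:y0+230,x0:x0+260] for a in(im,v)])
print(x0,y0);cv2.imwrite("pics/w2c.png",cv2.resize(k,(800,int(800*k.shape[0]/k.shape[1])),interpolation=3))
E
```

```text
4.3167 [0.5505 0.0802 0.1633] 0.7710724498909705
[286.97867338 102.55295793]
156 0
```

View pics/w2c.png

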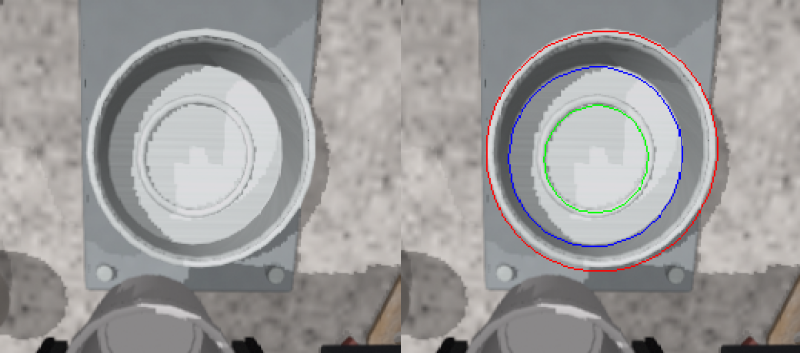

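```bash
python3 - <<'E'
from h import *
import pickle;c=pickle.load(open("w2.pkl","rb"))
T=np.array([.5505,.0802,.1633]);X=np.array([.129,-.992,0]);Y=np.array([-.992,-.129,0]);Z=np.array([0,0,-1.])
for e in(-.004,0,.004):
  f=lambda rad,z:(proj("wrist",T+X*(rad+e)-Z*z,c)[0]-[156,0])*1.538
  print(e,"rim",f(.034,.003).round(1),"foot",f(.029,-.065).round(1))
im=cv2.imread("pics/w2.png");print(im[170:215,252].mean(1).round().astype(int).tolist())
d=np.array([.533,-.0103])-T[:2];print(d@X[:2],d@Y[:2])
E
```

```text
-0.004 rim [150.  312.2] foot [149.7 280.9]
0 rim [150.1 301. ] foot [149.7 273. ]
0.004 rim [150.1 289.6] foot [149.7 265.1]
[155, 155, 156, 156, 156, 156, 156, 157, 145, 120, 110, 109, 110, 109, 109, 108, 108, 108, 106, 102, 101, 100, 101, 101, 108, 115, 115, 131, 183, 197, 163, 137, 132, 132, 135, 137, 137, 137, 137, 136, 137, 137, 136, 137, 137]
0.0875185 0.029034499999999956
```

The pan's rim centre is at crop (202,148) and the floor ring's at (195,156), so the pan centre is (0.533, -0.010). The held former sits centred in the fingers. Carrying it over and lowering.

Request:
drive_tool(steps=[0, 0, 0, 0.022, 0.008, 0, 0.7, 0, 0, 0, 0.03, 0.01, 0, 0.7, 0, 0, 0, 0.026, 0.008, 0, 0.7, 0, 0, 0, 0.01, 0.003, 0.01, 0.7, 0, 0, 0, 0, 0, 0.02, 0.7, 0, 0, 0, 0, 0, 0.02, 0.7, 0, 0, 0, 0, 0, 0.012, 0.7, 0, 0, 0, 0, 0, 0.006, 0.7, 0, 0, 0, 0, 0, 0.005, 0.7, 0, 0, 0, 0, 0, 0, 0.7])

```text
time_s: 5.2
tcp_pos: [0.5333, -0.0098, 0.0899]
ee_rot: [[0.132, -0.991, -0.001], [-0.991, -0.132, -0.0], [0.0, 0.001, -1.0]]
wrist_force: [-0.5, 0.5, -1.9]
gripper_width: 0.767
gripper_force: 31.4
```

Request:
drive_tool(steps=[0, 0, 0, 0, 0, 0.003, 0.7, 0, 0, 0, 0, 0, 0.002, 0.7, 0, 0, 0, 0, 0, 0.002, 0.7, 0, 0, 0, 0, 0, 0, 0.7, 0, 0, 0, 0, 0, 0, 0.7])

```text
time_s: 5.62
tcp_pos: [0.5334, -0.0105, 0.0838]
ee_rot: [[0.131, -0.991, 0.0], [-0.991, -0.131, 0.0], [-0.0, -0.0, -1.0]]
wrist_force: [-1.2, -0.3, -2.0]
gripper_width: 0.772
gripper_force: 31.4
```

Request:
drive_tool(steps=[0, 0, 0, 0, 0, 0.002, 0.7, 0, 0, 0, 0, 0, 0, 0.7, 0, 0, 0, 0, 0, 0, 1, 0, 0, 0, 0, 0, 0, 1, 0, 0, 0, 0, 0, 0, 1, 0, 0, 0, 0, 0, -0.02, 1, 0, 0, 0, 0, 0, -0.04, 1, 0, 0, 0, 0, 0, -0.04, 1, 0, 0, 0, 0, 0, -0.04, 1, 0, 0, 0, -0.03, 0, -0.01, 1])

```text
time_s: 6.45
tcp_pos: [0.533, 0.0173, 0.2387]
ee_rot: [[0.127, -0.992, 0.013], [-0.992, -0.127, 0.001], [0.001, -0.013, -1.0]]
wrist_force: [2.5, -0.2, 0.7]
gripper_width: 0.999
gripper_force: 0.0
```

Request:
drive_tool(steps=[0, 0, 0, -0.04, 0.004, 0, 1, 0, 0, 0, -0.04, 0.004, 0, 1, 0, 0, 0, -0.04, 0.004, 0, 1, 0, 0, 0, -0.04, 0.004, 0, 1, 0, 0, 0, -0.04, 0.004, 0, 1, 0, 0, 0, -0.04, 0.004, 0, 1, 0, 0, 0, -0.04, 0.004, 0, 0.8, 0, 0, 0, -0.02, 0, 0, 0.8, 0, 0, 0, 0, 0, 0, 0.8, 0, 0, 0, 0, 0, 0, 0.8])

```text
time_s: 7.28
tcp_pos: [0.462, 0.314, 0.231]
ee_rot: [[0.133, -0.991, -0.001], [-0.991, -0.133, -0.001], [0.001, 0.001, -1.0]]
wrist_force: [-0.7, -0.5, -0.3]
gripper_width: 0.826
gripper_force: 0.0
```

```bash
python3 - <<'E'
from h import *
s=r.sense();print(s['time_s'],s['tcp_pos'].round(4),s['gripper_width'])
c=cam("wrist");im=r.capture("wrist");tp=r.capture("top")
v=im[:,:].copy()
t=np.linspace(0,6.28,60)
P=np.c_[.459+.023*np.cos(t),.3325+.023*np.sin(t),0*t+.1]
cv2.polylines(v,[proj("wrist",P,c).round().astype(int)],True,(0,0,255),1)
u=proj("wrist",[.459,.3325,.1],c)[0];print(u)
w=tp[170:240,230:320].copy()
w=cv2.resize(w,(360,280),interpolation=3)
o=np.zeros((384,360,3),np.uint8);o[:280]=w
cv2.imwrite("pics/w3.png",cv2.resize(np.hstack([v[:,100:420],o]),(800,452)))
# side views of placed former via scene overlay
sc=r.capture("scene");cv2.imwrite("pics/sc3.png",sc);cv2.imwrite("pics/t3.png",tp)
E
```

```text
7.2833 [0.462 0.314 0.231] 0.8256639488810833
[253.64755129 209.12666481]
```

View pics/w3.png

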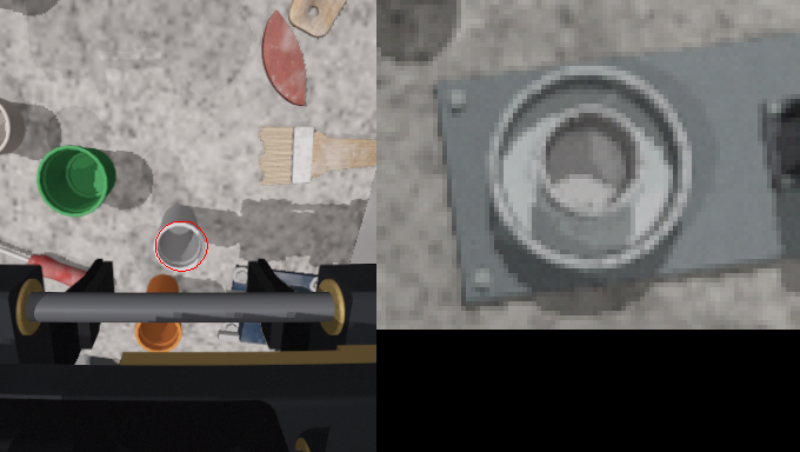

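The red overlay circle sits on the narrow former's rim (about 1 px off), so it is at (0.459, 0.3315). The top crop shows the wide former upright and centred in the pan. Gripping the narrow former.

Request:
drive_tool(steps=[0, 0, 0, -0.018, 0, 0, 0.8, 0, 0, 0, 0, 0, 0.03, 0.8, 0, 0, 0, 0, 0, 0.035, 0.8, 0, 0, 0, 0, 0, 0.035, 0.8, 0, 0, 0, 0, 0, 0.025, 0.8, 0, 0, 0, 0, 0, 0.012, 0.8, 0, 0, 0, 0, 0, 0, 0.8, 0, 0, 0, 0, 0, 0, 0.45, 0, 0, 0, 0, 0, 0, 0.45, 0, 0, 0, 0, 0, 0, 0.45])

```text
time_s: 8.27
tcp_pos: [0.461, 0.3315, 0.0962]
ee_rot: [[0.13, -0.991, 0.002], [-0.991, -0.13, 0.002], [-0.002, -0.003, -1.0]]
wrist_force: [0.2, 0.7, -0.1]
gripper_width: 0.653
gripper_force: 0.0
```

Request:
drive_tool(steps=[0, 0, 0, 0, 0, 0, 0.4, 0, 0, 0, 0, 0, 0, 0.4, 0, 0, 0, 0, 0, 0, 0.4, 0, 0, 0, 0, 0, 0, 0.4])

```text
time_s: 8.6
tcp_pos: [0.4606, 0.3313, 0.0957]
ee_rot: [[0.131, -0.991, 0.002], [-0.991, -0.131, 0.001], [-0.001, -0.002, -1.0]]
wrist_force: [-0.2, -0.3, 4.5]
gripper_width: 0.512
gripper_force: 30.0
```

Request:
drive_tool(steps=[0, 0, 0, 0, 0, -0.02, 0.4, 0, 0, 0, 0, 0, -0.035, 0.4, 0, 0, 0, 0, 0, -0.035, 0.4, 0, 0, 0, 0, 0, -0.03, 0.4, 0, 0, 0, 0.025, -0.003, 0, 0.4, 0, 0, 0, 0.035, -0.004, 0, 0.4, 0, 0, 0, 0.038, -0.004, 0, 0.4, 0, 0, 0, 0.038, -0.004, 0, 0.4, 0, 0, 0, 0.038, -0.004, 0, 0.4, 0, 0, 0, 0.038, -0.004, 0, 0.4])

```text
time_s: 9.43
tcp_pos: [0.5102, 0.122, 0.2142]
ee_rot: [[0.131, -0.991, -0.001], [-0.991, -0.131, 0.0], [-0.0, 0.001, -1.0]]
wrist_force: [0.5, -0.4, -0.8]
gripper_width: 0.513
gripper_force: 29.9
```

Request:
drive_tool(steps=[0, 0, 0, 0.028, -0.003, 0, 0.4, 0, 0, 0, 0.018, -0.001, 0, 0.4, 0, 0, 0, 0, 0, 0, 0.4, 0, 0, 0, 0, 0, 0, 0.4])

```text
time_s: 9.77
tcp_pos: [0.5203, 0.0777, 0.2141]
ee_rot: [[0.128, -0.992, -0.001], [-0.992, -0.128, 0.0], [-0.0, 0.001, -1.0]]
wrist_force: [-0.5, 0.0, -0.4]
gripper_width: 0.511
gripper_force: 29.9
```

```bash
python3 - <<'E'
from h import *
s=r.sense();print(s['time_s'],s['tcp_pos'].round(4),s['gripper_width'])
c=cam("wrist");im=r.capture("wrist");cv2.imwrite("pics/w4.png",im)
T=s['tcp_pos'];X,Y,Z=s['ee_rot'].T
C=np.array([.5333,-.0104]);d=C-T[:2];print("to go",d@X[:2],d@Y[:2])
v=im.copy();t=np.linspace(0,6.28,60)
def circ(c0,rad,z,col):
    P=np.c_[c0[0]+rad*np.cos(t),c0[1]+rad*np.sin(t),0*t+z];cv2.polylines(v,[proj("wrist",P,c).round().astype(int)],True,col,1)
circ(C,.034,.086,(0,0,255));circ(C,.0655,.054,(255,0,0));circ(T,.023,T[2]+.0043,(0,255,0));circ(T,.019,T[2]-.0957,(0,255,255))
u=proj("wrist",[*C,.08],c)[0];x0=int(u[0]-100)
k=np.hstack([a[0:300,x0:x0+200] for a in(im,v)]);print(x0,k.shape)
cv2.imwrite("pics/w4c.png",cv2.resize(k,(800,600),interpolation=3))
E
```

```text
9.7667 [0.5203 0.0777 0.2141] 0.5109849077538688
to go 0.08904343243798299 -0.0015677689845842498
151 (300, 400, 3)
```

View pics/w4c.png

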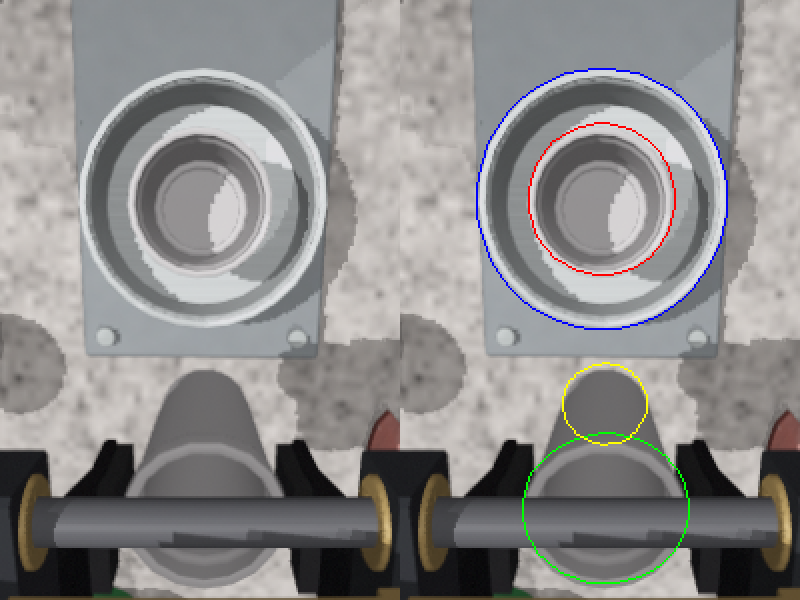

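The wide former is concentric in the pan, rim at crop (200,201), locating ring at (201,208). The narrow former's foot at (204,370) hangs about 2 mm behind nominal. Moving over with that correction and lowering.

Request:
drive_tool(steps=[0, 0, 0, 0.025, -0.002, 0, 0.4, 0, 0, 0, 0.03, 0, 0, 0.4, 0, 0, 0, 0.025, 0, 0, 0.4, 0, 0, 0, 0.01, 0, 0.01, 0.4, 0, 0, 0, 0, 0, 0.02, 0.4, 0, 0, 0, 0, 0, 0.02, 0.4, 0, 0, 0, 0, 0, 0.02, 0.4, 0, 0, 0, 0, 0, 0.012, 0.4, 0, 0, 0, 0, 0, 0.005, 0.4, 0, 0, 0, 0, 0, 0, 0.4])

```text
time_s: 10.65
tcp_pos: [0.5334, -0.0096, 0.1259]
ee_rot: [[0.132, -0.991, -0.003], [-0.991, -0.132, -0.001], [0.0, 0.003, -1.0]]
wrist_force: [-0.2, -1.0, -0.3]
gripper_width: 0.511
gripper_force: 29.9
```

Request:
drive_tool(steps=[0, 0, 0, 0, 0, 0.003, 0.4, 0, 0, 0, 0, 0, 0.003, 0.4, 0, 0, 0, 0, 0, 0.002, 0.4, 0, 0, 0, 0, 0, 0, 0.4, 0, 0, 0, 0, 0, 0, 0.4])

```text
time_s: 11.07
tcp_pos: [0.5345, -0.0103, 0.1199]
ee_rot: [[0.131, -0.991, 0.001], [-0.991, -0.131, 0.0], [-0.0, -0.001, -1.0]]
wrist_force: [0.0, -0.6, -0.8]
gripper_width: 0.515
gripper_force: 29.9
```

Request:
drive_tool(steps=[0, 0, 0, 0, 0, 0.002, 0.4, 0, 0, 0, 0, 0, 0.001, 0.4, 0, 0, 0, 0, 0, 0, 0.4, 0, 0, 0, 0, 0, 0, 0.4])

```text
time_s: 11.4
tcp_pos: [0.5351, -0.0105, 0.1187]
ee_rot: [[0.131, -0.991, 0.002], [-0.991, -0.131, -0.0], [0.001, -0.002, -1.0]]
wrist_force: [-2.2, 0.7, 7.9]
gripper_width: 0.512
gripper_force: 30.0
```

Request:
drive_tool(steps=[0, 0, 0, 0, 0, 0, 0.8, 0, 0, 0, 0, 0, 0, 0.8, 0, 0, 0, 0, 0, 0, 0.8, 0, 0, 0, 0, 0, 0, 0.8, 0, 0, 0, 0, 0, -0.02, 0.8, 0, 0, 0, 0, 0, -0.04, 0.8, 0, 0, 0, 0, 0, -0.04, 0.8, 0, 0, 0, -0.03, 0, -0.02, 0.8, 0, 0, 0, -0.03, 0, 0, 0.8, 0, 0, 0, -0.03, 0, 0, 0.8])

```text
time_s: 12.23
tcp_pos: [0.5231, 0.0798, 0.2385]
ee_rot: [[0.129, -0.992, 0.004], [-0.992, -0.129, 0.002], [-0.001, -0.004, -1.0]]
wrist_force: [0.7, 0.2, -0.6]
gripper_width: 0.801
gripper_force: 0.0
```

Request:
drive_tool(steps=[0, 0, 0, -0.03, 0, 0, 0.5, 0, 0, 0, 0, 0, 0, 0.5, 0, 0, 0, 0, 0, 0, 0.5])

```text
time_s: 12.48
tcp_pos: [0.5184, 0.1098, 0.2363]
ee_rot: [[0.133, -0.991, -0.0], [-0.991, -0.133, -0.0], [0.0, 0.0, -1.0]]
wrist_force: [-0.0, -0.7, -0.4]
gripper_width: 0.65
gripper_force: 0.0
```

```bash
python3 - <<'E'
from h import *
import pickle
s=r.sense();print(s['time_s'],s['tcp_pos'].round(4),s['ee_rot'].round(3).tolist(),s['joints'].round(1))
c=cam("wrist");im=r.capture("wrist");cv2.imwrite("pics/w5.png",im);sc=r.capture("scene");cv2.imwrite("pics/sc5.png",sc);cv2.imwrite("pics/t5.png",r.capture("top"))
O=np.array([.5335,-.0105,0]);a=np.radians(-83.3);sx=np.array([np.cos(a),np.sin(a),0]);sy=np.array([-sx[1],sx[0],0]);z=np.array([0,0,1.])
H=O+.214*sx+.335*z
pts=[H+.068*sy,H-.068*sy]
t=np.linspace(0,6.28,60)[:,None]
def draw(v,n,c):
    for rad,h,col in((.0655,.054,(255,0,0)),(.034,.086,(0,0,255)),(.023,.123,(0,255,0))):
        cv2.polylines(v,[proj(n,O+rad*np.cos(t)*sx+rad*np.sin(t)*sy+h*z,c).round().astype(int)],True,col,1)
    cv2.line(v,*[tuple(int(q) for q in p) for p in proj(n,np.array(pts),c)],(0,255,255),1)
tp=cv2.imread("pics/t5.png");vs,vt=sc.copy(),tp.copy()
draw(vs,"scene",cam("scene"));draw(vt,"top",cam("top"))
A=np.hstack([cv2.resize(q[180:300,230:390],(400,300),interpolation=3) for q in(sc,vs)])
B=np.hstack([cv2.resize(q[140:245,240:400],(400,262),interpolation=3) for q in(tp,vt)])
cv2.imwrite("pics/c5.png",np.vstack([A,B]))
E
```

```text
12.4833 [0.5184 0.1098 0.2363] [[0.133, -0.991, -0.0], [-0.991, -0.133, -0.0], [0.0, 0.0, -1.0]] [ 29.5  13.  -13.3  -0.  -63.7 -21.9]
```

View pics/c5.png

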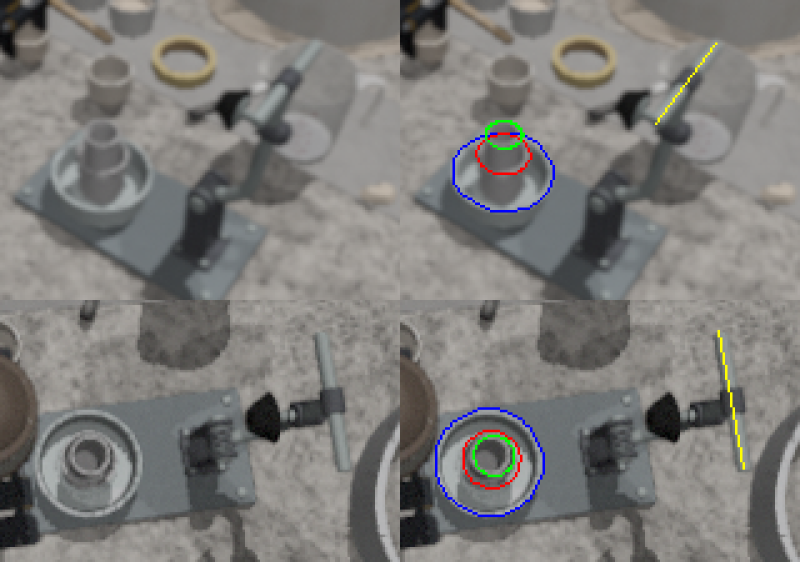

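The nest stands upright: narrow rim at crop (101,133), wide rim at (102,150), both matching the seated overlays. The handle overlay line lies on the bar (top crop 318–345, 332–470), so grip_b is near (0.516, -0.228, 0.335). Going above it and turning so the pads close across the bar.

Request:
drive_tool(steps=[0, 0, 0, 0, 0, -0.04, 0.5, 0, 0, 0, 0, 0, -0.04, 0.5, 0, 0, 0, 0, 0, -0.04, 0.5, 0, 0, 0, 0, 0, -0.04, 0.5, 0, 0, 0, 0.037, 0.005, -0.004, 0.5, 0, 0, 0, 0.037, 0.005, 0, 0.5, 0, 0, 0, 0.037, 0.005, 0, 0.5, 0, 0, 0, 0.037, 0.005, 0, 0.5, 0, 0, 0, 0.037, 0.005, 0, 0.5, 0, 0, 0, 0.037, 0.005, 0, 0.5])

```text
time_s: 13.47
tcp_pos: [0.5171, -0.1183, 0.4006]
ee_rot: [[0.129, -0.992, 0.0], [-0.992, -0.129, -0.0], [0.0, -0.0, -1.0]]
wrist_force: [1.8, 0.0, 0.6]
gripper_width: 0.503
gripper_force: 0.0
```

Request:
drive_tool(steps=[0, 0, 0, 0.037, 0.005, 0, 0.5, 0, 0, 0, 0.037, 0.005, 0, 0.5, 0, 0, 0, 0.037, 0.005, 0, 0.5, 0, 0, 0.122, 0, 0, 0, 0.5, 0, 0, 0.122, 0, 0, 0, 0.5, 0, 0, 0.122, 0, 0, 0, 0.5, 0, 0, 0.122, 0, 0, 0, 0.5, 0, 0, 0.122, 0, 0, 0, 0.5, 0, 0, 0.122, 0, 0, 0, 0.5, 0, 0, 0.122, 0, 0, 0, 0.5])

```text
time_s: 14.3
tcp_pos: [0.5169, -0.2287, 0.4003]
ee_rot: [[-0.668, -0.744, -0.001], [-0.744, 0.668, 0.0], [0.0, 0.0, -1.0]]
wrist_force: [-0.4, 0.1, 0.5]
gripper_width: 0.501
gripper_force: 0.0
```

Request:
drive_tool(steps=[0, 0, 0.122, 0, 0, 0, 0.5, 0, 0, 0.122, 0, 0, 0, 0.5, 0, 0, 0.122, 0, 0, 0, 0.5, 0, 0, 0.122, 0, 0, 0, 0.5, 0, 0, 0.122, 0, 0, 0, 0.5, 0, 0, 0.122, 0, 0, 0, 0.5, 0, 0, 0, 0, 0, 0, 0.5, 0, 0, 0, 0, 0, 0, 0.5])

```text
time_s: 14.97
tcp_pos: [0.5171, -0.2283, 0.4004]
ee_rot: [[-0.993, -0.117, -0.0], [-0.117, 0.993, 0.0], [0.0, 0.0, -1.0]]
wrist_force: [1.1, 1.0, 0.6]
gripper_width: 0.499
gripper_force: 0.0
```

```bash
python3 - <<'E'
from h import *
s=r.sense();print(s['time_s'],s['tcp_pos'].round(4),s['ee_rot'].round(3).tolist(),s['joints'].round(1),s['gripper_width'])
c=cam("wrist");im=r.capture("wrist")
O=np.array([.5335,-.0105,0]);a=np.radians(-83.3);sx=np.array([np.cos(a),np.sin(a),0]);sy=np.array([-sx[1],sx[0],0]);z=np.array([0,0,1.])
H=O+.214*sx+.335*z;g=H-.043*sy;d=g-s['tcp_pos'];print(g,s['ee_rot'].T@d)
v=im.copy()
for e in(-.0075,.0075):
  p=proj("wrist",np.array([H+.068*sy+e*sx,H-.068*sy+e*sx]),c);print(p.round());cv2.line(v,*[tuple(int(q) for q in k) for k in p],(0,255,255),1)
cv2.imwrite("pics/w6.png",np.hstack([cv2.resize(im,(400,300)),cv2.resize(v,(400,300))]))
E
```

```text
14.9667 [ 0.5171 -0.2283  0.4004] [[-0.993, -0.117, -0.0], [-0.117, 0.993, 0.0], [0.0, 0.0, -1.0]] [ -7.4  12.4   9.1   0.  -86.7 -75.9] 0.49918443501186743
[ 0.5157612  -0.22805536  0.335     ] [0.00128923 0.00039192 0.06537967]
[[263. 325.]
 [265. 179.]]
[[246. 325.]
 [245. 179.]]
```

View pics/w6.png

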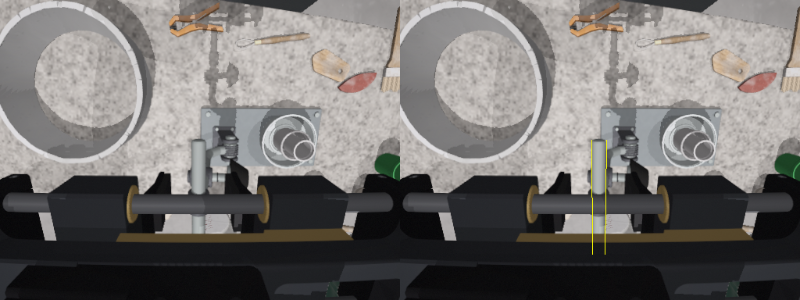

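The bar lies within the overlay at (599,140–225) in the right half, centred between the fingers. Descending and gripping it.

Request:
drive_tool(steps=[0, 0, 0, 0.001, 0, 0.025, 0.5, 0, 0, 0, 0, 0, 0.025, 0.5, 0, 0, 0, 0, 0, 0.015, 0.5, 0, 0, 0, 0, 0, 0, 0.5, 0, 0, 0, 0, 0, 0, 0.1, 0, 0, 0, 0, 0, 0, 0.1, 0, 0, 0, 0, 0, 0, 0.1, 0, 0, 0, 0, 0, 0, 0.1, 0, 0, 0, 0, 0, 0, 0.1, 0, 0, 0, 0, 0, 0, 0.1])

```text
time_s: 15.85
tcp_pos: [0.5168, -0.2276, 0.3363]
ee_rot: [[-0.993, -0.116, 0.001], [-0.116, 0.993, -0.0], [-0.001, -0.001, -1.0]]
wrist_force: [0.8, 0.6, 1.1]
gripper_width: 0.16
gripper_force: 30.0
```

```bash
python3 - <<'E'
from h import *
s=r.sense();print(s['time_s'],s['tcp_pos'].round(4),s['wrist_force'],s['gripper_width']*87,s['gripper_force'])
# arc: tool y = -sx ; z down. handle (rel hinge) at angle q
v0=np.array([64.4,215.])
q=np.arange(0,1.71,.1)
p=lambda q:(64.4*np.cos(q)-215*np.sin(q),215*np.cos(q)+64.4*np.sin(q))
P=np.array(p(q)).T
D=np.diff(P,axis=0)
for a,d,pp in zip(q[1:],D,P[1:]):print(round(a,2),"dy %.1f dz %.1f"%(-d[0],-d[1]),(np.array([214,335])-[64.4,215]+pp).round(1))
for a in(1.61,1.657):print(a,np.round(p(a),1))
E
```

```text
15.85 [ 0.5168 -0.2276  0.3363] [0.79771186 0.5773804  1.14841438] 13.946984694895425 30.003644227981567
0.1 dy 21.8 dz -5.4 [192.2 340.4]
0.2 dy 22.2 dz -3.2 [170.  343.5]
0.3 dy 22.4 dz -0.9 [147.6 344.4]
0.4 dy 22.4 dz 1.3 [125.2 343.1]
0.5 dy 22.2 dz 3.6 [103.  339.6]
0.6 dy 21.7 dz 5.7 [ 81.4 333.8]
0.7 dy 21.0 dz 7.9 [ 60.3 325.9]
0.8 dy 20.1 dz 9.9 [ 40.2 316. ]
0.9 dy 19.0 dz 11.9 [ 21.2 304.1]
1.0 dy 17.7 dz 13.7 [  3.5 290.4]
1.1 dy 16.3 dz 15.4 [-12.8 274.9]
1.2 dy 14.7 dz 17.0 [-27.5 257.9]
1.3 dy 12.9 dz 18.4 [-40.3 239.6]
1.4 dy 11.0 dz 19.6 [-51.3 220. ]
1.5 dy 9.0 dz 20.6 [-60.3 199.4]
1.6 dy 6.9 dz 21.4 [-67.2 178.1]
1.7 dy 4.7 dz 21.9 [-71.9 156.2]
1.61 [-217.4   55.9]
1.657 [-219.7   45.7]
```

Request:
drive_tool(steps=[0, 0, 0, 0, 0.011, -0.003, 0.1, 0, 0, 0, 0, 0.011, -0.0025, 0.1, 0, 0, 0, 0, 0.022, -0.003, 0.1, 0, 0, 0, 0, 0.0225, -0.001, 0.1, 0, 0, 0, 0, 0.0225, 0.0015, 0.1, 0, 0, 0, 0, 0.022, 0.0035, 0.1, 0, 0, 0, 0, 0.0215, 0.0055, 0.1, 0, 0, 0, 0, 0.021, 0.008, 0.1, 0, 0, 0, 0, 0.0205, 0.01, 0.1, 0, 0, 0, 0, 0, 0, 0.1])

```text
time_s: 16.68
tcp_pos: [0.4966, -0.0512, 0.3168]
ee_rot: [[-0.993, -0.119, 0.003], [-0.119, 0.993, 0.002], [-0.003, 0.002, -1.0]]
wrist_force: [1.7, 0.1, 1.7]
gripper_width: 0.163
gripper_force: 30.0
```

Request:
drive_tool(steps=[0, 0, 0, 0, 0.019, 0.012, 0.1, 0, 0, 0, 0, 0.0175, 0.0135, 0.1, 0, 0, 0, 0, 0.0165, 0.0155, 0.1, 0, 0, 0, 0, 0.0145, 0.017, 0.1, 0, 0, 0, 0, 0.013, 0.0185, 0.1, 0, 0, 0, 0, 0.0055, 0.0095, 0.1, 0, 0, 0, 0, 0.0055, 0.01, 0.1, 0, 0, 0, 0, 0.0045, 0.0105, 0.1, 0, 0, 0, 0, 0.0045, 0.0105, 0.1, 0, 0, 0, 0, 0, 0, 0.1])

```text
time_s: 17.52
tcp_pos: [0.4854, 0.046, 0.1988]
ee_rot: [[-0.993, -0.116, 0.001], [-0.116, 0.993, 0.001], [-0.001, 0.001, -1.0]]
wrist_force: [3.2, 0.9, 1.1]
gripper_width: 0.162
gripper_force: 30.0
```

```bash
python3 - <<'E'
from h import *
s=r.sense();print(s['time_s'],s['tcp_pos'].round(4),s['wrist_force'].round(2),s['gripper_width']*87)
sx=np.array([.1167,-.993,0]);T0=np.array([.5168,-.2276,.3363]);d=s['tcp_pos']-T0
x,z=64.4+1000*d@sx,215+1000*d[2];print(x,z,np.hypot(x,z),np.arctan2(z,x)-np.arctan2(215,64.4))
E
```

```text
17.5167 [0.4854 0.046  0.1988] [3.19 0.93 1.13] 14.082725957933908
-210.90517051542676 77.46277335188722 224.6808229589412 1.50983466116796
```

Request:
drive_tool(steps=[0, 0, 0, 0, 0.0025, 0.006, 0.1, 0, 0, 0, 0, 0.0025, 0.006, 0.1, 0, 0, 0, 0, 0.0015, 0.004, 0.1, 0, 0, 0, 0, 0, 0, 0.1, 0, 0, 0, 0, 0, 0, 0.1])

```text
time_s: 17.93
tcp_pos: [0.4847, 0.051, 0.1836]
ee_rot: [[-0.993, -0.116, 0.001], [-0.116, 0.993, -0.001], [-0.001, -0.001, -1.0]]
wrist_force: [4.2, -3.8, 2.1]
gripper_width: 0.157
gripper_force: 30.0
```

```bash
cat > f.py <<'E'
from h import *
F=[];p=[]
for i in range(8):
    r.capture("top");s=r.sense();F.append(s['wrist_force']);p.append(s['tcp_pos'])
F=np.mean(F,0);P=np.mean(p,0)
sx=np.array([.1167,-.993,0]);d=P-np.array([.5168,-.2276,.3363])
x,z=64.4+1000*d@sx,215+1000*d[2]
print(s['time_s'],P.round(4),"F",F.round(2),"Fsx",(F@sx).round(2),"rad",np.hypot(x,z).round(1),"ang",(np.arctan2(z,x)-np.arctan2(215,64.4)).round(4),"tq",((x*F[2]-z*(F@sx))/1000).round(3))
E
python3 f.py
```

```text
18.3333 [0.4847 0.051  0.1838] F [ 4.61 -3.45  0.59] Fsx 3.97 rad 224.8 ang 1.5801 tq -0.375
```

Request:
drive_tool(steps=[0, 0, 0, 0, 0.0008, 0.0025, 0.1, 0, 0, 0, 0, 0, 0, 0.1, 0, 0, 0, 0, 0, 0, 0.1])

```text
time_s: 18.58
tcp_pos: [0.4846, 0.0517, 0.1813]
ee_rot: [[-0.993, -0.115, 0.001], [-0.115, 0.993, -0.001], [-0.001, -0.001, -1.0]]
wrist_force: [4.7, -4.2, 1.4]
gripper_width: 0.161
gripper_force: 30.0
```

```bash
python3 f.py
```

```text
18.9833 [0.4847 0.0517 0.1813] F [ 4.2  -3.92  1.15] Fsx 4.39 rad 224.8 ang 1.5915 tq -0.513
```

Request:
drive_tool(steps=[0, 0, 0, 0, 0.0008, 0.0025, 0.1, 0, 0, 0, 0, 0, 0, 0.1, 0, 0, 0, 0, 0, 0, 0.1])

```text
time_s: 19.23
tcp_pos: [0.4846, 0.0524, 0.1789]
ee_rot: [[-0.993, -0.115, 0.001], [-0.115, 0.993, -0.001], [-0.001, -0.001, -1.0]]
wrist_force: [4.6, -4.1, 1.5]
gripper_width: 0.162
gripper_force: 30.0
```

```bash
python3 f.py
```

```text
19.6333 [0.4846 0.0523 0.1789] F [ 4.64 -4.18  1.28] Fsx 4.69 rad 224.8 ang 1.6027 tq -0.548
```

Request:
drive_tool(steps=[0, 0, 0, 0, 0.0008, 0.0025, 0.1, 0, 0, 0, 0, 0, 0, 0.1, 0, 0, 0, 0, 0, 0, 0.1])

```text
time_s: 19.88
tcp_pos: [0.4845, 0.0529, 0.1768]
ee_rot: [[-0.993, -0.116, 0.001], [-0.116, 0.993, -0.002], [-0.001, -0.002, -1.0]]
wrist_force: [3.6, -6.3, 3.6]
gripper_width: 0.157
gripper_force: 30.0
```

```bash
python3 f.py
```

```text
20.2833 [0.4845 0.0529 0.1769] F [ 3.62 -4.98  3.52] Fsx 5.37 rad 224.9 ang 1.6121 tq -1.066
```

Contact shows as a torque jump at about 1.609 rad, as expected. Pressing on towards 1.656 rad (7 mm).

Request:
drive_tool(steps=[0, 0, 0, 0, 0.0008, 0.0025, 0.1, 0, 0, 0, 0, 0.0006, 0.0025, 0.1, 0, 0, 0, 0, 0, 0, 0.1, 0, 0, 0, 0, 0, 0, 0.1])

```text
time_s: 20.62
tcp_pos: [0.4844, 0.054, 0.1721]
ee_rot: [[-0.993, -0.116, 0.002], [-0.116, 0.993, -0.002], [-0.001, -0.002, -1.0]]
wrist_force: [3.0, -6.4, 5.0]
gripper_width: 0.16
gripper_force: 30.0
```

```bash
python3 f.py
```

```text
21.0167 [0.4844 0.054  0.1722] F [ 3.52 -6.13  5.1 ] Fsx 6.5 rad 224.9 ang 1.6335 tq -1.449
```

Request:
drive_tool(steps=[0, 0, 0, 0, 0.0006, 0.0025, 0.1, 0, 0, 0, 0, 0.0005, 0.002, 0.1, 0, 0, 0, 0, 0, 0, 0.1, 0, 0, 0, 0, 0, 0, 0.1])

```text
time_s: 21.35
tcp_pos: [0.4843, 0.055, 0.1679]
ee_rot: [[-0.993, -0.116, 0.002], [-0.116, 0.993, -0.002], [-0.001, -0.003, -1.0]]
wrist_force: [3.8, -6.2, 6.9]
gripper_width: 0.159
gripper_force: 30.0
```

```bash
python3 f.py
```

```text
21.75 [0.4843 0.0549 0.1679] F [ 3.35 -7.08  6.41] Fsx 7.43 rad 224.8 ang 1.653 tq -1.757
```

Request:
drive_tool(steps=[0, 0, 0, 0, 0.0001, 0.0008, 0.1, 0, 0, 0, 0, 0, 0, 0.1, 0, 0, 0, 0, 0, 0, 0.1])

```text
time_s: 22.0
tcp_pos: [0.4843, 0.0551, 0.1672]
ee_rot: [[-0.993, -0.116, 0.002], [-0.116, 0.993, -0.002], [-0.001, -0.003, -1.0]]
wrist_force: [2.9, -7.1, 6.3]
gripper_width: 0.164
gripper_force: 30.0
```

```bash
python3 f.py; python3 -c "
from station import r
print(r.finish_job())"
```

```text
22.4 [0.4843 0.0551 0.1672] F [ 3.   -6.98  6.78] Fsx 7.28 rad 224.8 ang 1.6562 tq -1.826
the job is handed in; nothing more can be done
None
```

The job is handed in at 22.4 s: both formers stand nested in the pan and the gripper is holding the arm down at 1.656 rad, about 7 mm of plunger stroke by arm angle and handle force; I did not check the stem ring by eye, and the bisque cups were not touched.

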